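# Refit the bag sealer's dial handle and turn it off

### The arm

A 6-joint arm with a two-finger parallel gripper is mounted at the origin on the work surface. World frame = base frame: x ahead of the robot, y to its left, z up, the work surface at z = 0. Lengths are in m, angles in rad, forces in N, time in s.
With the tool pointing down it reaches from about 0.3 to 0.875 m from the base axis. Payload 6.4 kg.
Tool frame: the origin (TCP) lies midway between the tips of the shut fingers; the grasp point (between the pads) lies 19 mm behind it; z points along the fingers, y is the line along which they close (so a half turn about z gives the same grasp; the last joint's range is limited). The gripper opens to 85 mm and grips with 20 to 120 N. Pads are 22 mm wide; open, the fingers measure 114 mm over their backs; the gripper's body (76 mm by 85 mm) begins 54 mm behind the grasp point. The pads swing forward as they close: fully open they stand 13 mm farther back than shut.
Start: joints at [1.083, 0.181, 1.607, -0, 1.354, -0.206], TCP at [0.16, 0.552, 0.231] pointing down, gripper open.
Joint ranges: [-2.99, 2.99], [-0.89, 2.07], [0.3, 2.58], [-1.14, 4.28], [0, 2.63], [-3.12, 3.12]. Speed limits (rad/s): [2.57, 2.57, 3.01, 3.14, 3.14, 3.14].

### API

Orientations are given as a unit quaternion [w, x, y, z].
In Python, from bench import * gives the robot as it stands.
- The arm moves only by the tool play_rows, never from a script. Its argument "plan" is a list of rows, each a list of 3 entries, a list of its own where there are three numbers: the finger opening in mm, from 0 to 85.4, then the shift along the tool's x, y, z normalised to -1 to 1, where 1 is 40 cm, then the turn about the tool's z normalised to -1 to 1, where 1 is pi rad. A call has 1 to 10 rows; each row is the pose to reach, as a shift and turn from the pose commanded when the call began, along the tool's axes at that moment, turning the shorter way round; what a row does not reach only later rows make up. A row lasts 1/10 s, in which the tool goes at most 50 mm and 8.59 degrees, less where a joint would pass 70% of its speed; a pose out of reach is approached as far as the arm can. A call with a number of a shift or a turn outside -1 to 1 is refused whole. A call with a gripper value outside its range is refused whole. The fingers move at their own pace and stop on an object; the grip force is fixed at half the most. Time passes only in rows, so rows that repeat a pose let the fingers close. It gives the time, the measured TCP pose, the force, the opening and the grip force at its end, in the units of the state.
- get_obs(): the state, without advancing time (a new reading comes with each control period).
- camera(name): name is "scene" or "side" or "wrist"; returns a dict with "image" (384x512x3 uint8, red, green, blue), "range_z" (384x512 float32, m along the optical axis (not along the pixel's ray), 0 where there is no reading), "intrinsics" (3x3 intrinsics, pixels), "k1" (the pictures are not rectified: a ray, as slopes to the right and down, at radius r is drawn at 1 + k1 r^2 times it, then the intrinsics apply), "rvec" (rotation vector, rad) and "tvec" (3), from world to camera coordinates, as OpenCV has them; the wrist camera has in their place "T_tool_cam" (4x4, takes a point from camera to tool coordinates, whose origin is the TCP and whose axes are the flange's). Camera axes: x right, y down, z forward; pixel columns grow to the right and rows downward; lengths in m; the calibration is good to about 2 mm. A picture is of the moment at which its call begins: read the wrist's pose just before it.
- hand_in(): hands the job in; it is judged then, once.
Trained networks look in a picture, given as the dict that the camera call returned (one of the last four; its "shot" number tells which), for a name from the list of things; names that differ only in an ending like _2 or _b are one class to them, and where a whole thing is asked for, a point or a joint stands for the part that bears it (a point fixed in the world has none). Each returns a list of dicts, best first, with "conf" (0 to 1); they miss things now and then, are a little off and sometimes report something else, mostly with a low value. They report only what shows in the picture. A call takes as long as a camera call.
- search_frame(picture, label): "rect" ([centre column, centre row, width, height] in pixels, round what is visible of it).
- masks_of(picture, label): "mask" (384x512 bool, what is visible of it) and "rect" ([centre column, centre row, width, height] in pixels, round what is visible of it).
The state is a dict: "time_s": time; "q": joint angles; "dq": joint speeds; "joint_efforts": joint torques, N m; "eef_pos": TCP position; "eef_rot": TCP orientation; "wrist_force": force on the tool from outside, world axes, zero at the start; "torque": the same for the moment, N m; "opening": opening from 0.0 (shut) to 1.0 (fully open); "grasp_force": force on a finger pad.
Only numpy, scipy, OpenCV 4.12 (cv2) and the standard library are available. Lean on these libraries where they do the work, as an engineer would, in place of code of your own. Each camera call takes 0.05 s, during which the arm holds its last target. There are 200 camera calls.

### The job

The bag sealer has been left on and its red dial handle has come off and stands on the packing bench. Push the handle fully home on the square spindle of the sealer's sloped panel, then use it to turn the spindle anticlockwise to its end stop, which is off, and let go, leaving the handle on. Leave the other goods on the bench where they are.

Things in the scene. Friction and masses are not known exactly. Their poses are not given: they have to be found in the camera images.
- handle: Loose red plastic dial handle, about 140 g, standing on the bench bore down. Origin: centre of its underside, z up its axis. Square hub 44 x 44 x 30 mm high, on it a grip bar along x: 104 mm long, 16 mm thick (y), z 30 to 66 mm. Square bore 22.6 mm wide, sides parallel to x and y, open below, 30 mm deep. Fits the spindle in any of four quarter turns, all equally right.
- spindle_foot (a point): Foot of the steel square spindle, on its axis, level with the face of the yellow disc (76 mm across) that the handle's underside rests on when home. Turns with the spindle; z points out of the panel along the spindle (30 degrees from vertical, leaning to the sealer's front), x and y parallel to its flats. Spindle 20 mm square up to z = 18 mm, then tapering to 12 mm at its end, z = 26 mm.
- spindle (a joint): Angle of the spindle, rad: 0 = end stop, off; grows clockwise as seen facing the panel (about -z of spindle_foot), to 1.8 at the other stop. Starts between 0.7 and 1.2. Friction about 0.12 N m; stays where it is left. The handle fits with 1.3 mm play all round, so it turns up to 0.13 rad either way before the spindle follows.
- sealer: White bag sealer, fixed to the bench. Origin: centre of the console's footprint on the bench, front facing -x of its own frame. The console is 220 mm deep (x -110 to 110 mm), 260 mm wide; its panel slopes up at 30 degrees from 50 mm high at the front edge to 154 mm at x = 70 mm. Behind it (x 110 to 190 mm) a sealing rail 400 mm wide, 140 mm high.
- food_can: Bystander: food can with a green label, 68 mm across, 95 mm high; origin at the centre of its underside. It, the jar and the handle swap places.
- jar: Bystander: amber jar with a yellow cap, 68 mm across, 95 mm high; origin at the centre of its underside.
- screwdriver: Bystander: screwdriver 170 mm long lying on the bench in front of the sealer.
- tape_roll: Bystander: roll of clear packing tape lying flat, 100 mm across, 48 mm high; origin at the centre of its underside.
- fish_tin: Bystander: low tin with a blue label, 68 mm across, 30 mm high; origin at the centre of its underside.

How it is judged:
By the outcome, as a careful person would: the job done as asked, in the order asked, and still so for the second after the job is handed in, with the robot touching nothing.
It also fails if it takes over 51 s, if anything falls off the work surface, if the arm or the gripper's body presses on something with over 40 N, if the wrist force passes 120 N, or if a joint passes its speed limit or range.

## Working session

There is one attempt and no reset: what is moved stays moved. The work goes in short steps, Python scripts to look and compute and a tool call to move; the robot and the scene stay as the last step left them, time stands still between calls to the robot, and variables do not carry over. Pictures are saved under pics/ and viewed, at most 10 in all, crops included, and the job is handed in when it is done.

Besides the shell and the picture viewer there is one more tool, called as name(argument=value, ...), one argument or row to a line, values as JSON. play_rows: Moves the arm, as the interface text tells. Its arguments: {"type":"object","properties":{"plan":{"type":"array","items":{"type":"array"}}},"required":["plan"]}

```bash
ls; mkdir -p pics
cat > h.py <<'E'
from bench import *
import numpy as np, cv2
from scipy.spatial.transform import Rotation as R
def pts(c,mask=None):
    # world (or camera, for wrist) points for masked pixels
    z=c["range_z"]; m=(z>0) if mask is None else (mask&(z>0))
    v,u=np.nonzero(m); K=np.array(c["intrinsics"])
    p=np.stack([(u-K[0,2])/K[0,0],(v-K[1,2])/K[1,1]],1)
    q=p.copy()
    for _ in range(10): q=p/(1+c["k1"]*(q**2).sum(1,keepdims=True))
    P=np.c_[q,np.ones(len(q))]*z[v,u][:,None]
    if "rvec" in c:
        Rm=R.from_rotvec(np.ravel(c["rvec"])).as_matrix()
        return (P-np.ravel(c["tvec"]))@Rm, u, v
    T=np.array(c["T_tool_cam"]); o=c["obs"]
    P=P@T[:3,:3].T+T[:3,3]
    return P@rot(o["eef_rot"]).as_matrix().T+np.array(o["eef_pos"]),u,v
def rot(q): return R.from_quat([q[1],q[2],q[3],q[0]])
def cam(n):
    o=get_obs(); c=camera(n); c["obs"]=o; return c
E
python3 - <<'E'
from h import *
o=get_obs(); print({k:np.round(v,3).tolist() for k,v in o.items()})
ims=[]
for n in ["scene","side"]:
    c=cam(n); ims.append(c["image"])
    for l in ["handle","spindle_foot","sealer","food_can","jar","screwdriver","tape_roll","fish_tin"]:
        for d in masks_of(c,l)[:1]:
            P,_,_=pts(c,d["mask"]); 
            print(n,l,round(d["conf"],2),np.round(d["rect"]),len(P),np.round(np.median(P,0),3),np.round(P.min(0),3),np.round(P.max(0),3))
cv2.imwrite("pics/a.png",cv2.resize(np.vstack(ims)[:,:,::-1],None,fx=.78,fy=.78))
E
```

```text
pics
{'time_s': 0.0, 'q': [1.083, 0.182, 1.608, -0.0, 1.354, -0.206], 'dq': [-0.001, -0.0, 0.001, 0.001, -0.001, 0.001], 'joint_efforts': [0.002, -44.487, -35.134, -0.0, 0.009, -0.0], 'eef_pos': [0.16, 0.552, 0.23], 'eef_rot': [-0.0, 0.14, 0.99, -0.001], 'wrist_force': [-0.275, -0.379, -0.025], 'torque': [-0.005, -0.007, 0.037], 'grasp_force': 0.0, 'opening': 1.0}
scene handle 0.65 [345. 256.  36.  40.] 807 [0.631 0.252 0.045] [ 0.528  0.202 -0.004] [0.653 0.301 0.071]
scene spindle_foot 0.51 [176. 193.   9.  13.] 113 [ 0.619 -0.183  0.125] [ 0.474 -0.271 -0.   ] [ 0.632 -0.172  0.136]
scene sealer 0.77 [162. 244. 179. 111.] 14438 [ 0.793 -0.145  0.116] [ 0.463 -0.453 -0.003] [0.868 0.052 0.159]
scene food_can 0.72 [390. 225.  32.  39.] 985 [0.504 0.35  0.074] [ 0.351  0.318 -0.003] [0.518 0.399 0.099]
scene jar 0.61 [316. 204.  26.  37.] 889 [0.486 0.153 0.068] [ 0.361  0.106 -0.002] [0.5   0.185 0.099]
scene screwdriver 0.5 [215. 186.  18.  12.] 188 [ 0.456 -0.151  0.024] [ 0.39  -0.179 -0.002] [ 0.498 -0.133  0.03 ]
scene tape_roll 0.87 [163. 163.  33.  29.] 862 [ 0.415 -0.336  0.
[... 240 characters left out ...]
1] [0.655 0.339 0.07 ]
side spindle_foot 0.59 [327. 236.  12.  16.] 151 [ 0.613 -0.191  0.126] [ 0.6   -0.2    0.105] [ 0.632 -0.176  0.138]
side sealer 0.76 [374. 252. 208. 163.] 21726 [ 0.69  -0.264  0.103] [ 0.511 -0.356 -0.   ] [0.867 0.268 0.159]
side food_can 0.79 [248. 147.  22.  31.] 604 [0.477 0.327 0.068] [0.444 0.314 0.007] [0.51  0.382 0.1  ]
side screwdriver 0.84 [231. 268.  78.  14.] 501 [ 0.452 -0.163  0.021] [ 0.337 -0.181  0.   ] [ 0.499 -0.123  0.03 ]
side tape_roll 0.57 [221. 336.  56.  62.] 2309 [ 0.405 -0.357  0.039] [ 0.355 -0.391 -0.001] [ 0.453 -0.255  0.052]
side fish_tin 0.79 [232. 224.  30.  26.] 561 [ 0.418 -0.007  0.03 ] [ 0.383 -0.028 -0.   ] [0.454 0.082 0.035]
```

View pics/a.png

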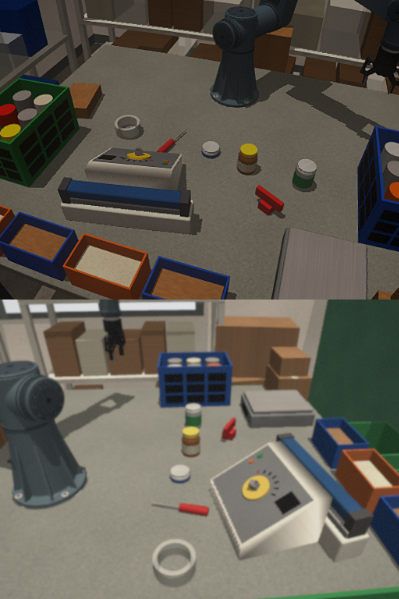

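Run:
```python
from h import *
# handle top bar, sealer panel plane, spindle
for n in ["scene","side"]:
    c=cam(n)
    P,u,v=pts(c)
    m=(abs(P[:,0]-.62)<.09)&(abs(P[:,1]-.25)<.09)&(P[:,2]>.058)&(P[:,2]<.08)
    Q=P[m]; r=cv2.minAreaRect(Q[:,:2].astype(np.float32)); print(n,"bar",len(Q),r,np.round(np.median(Q[:,2]),4))
    d=masks_of(c,"sealer")[0]["mask"]
    S,_,_=pts(c,d); 
    rail=S[(S[:,2]>.13)&(S[:,2]<.147)&(S[:,0]>.6)]
    print("rail",len(rail),cv2.minAreaRect(rail[:,:2].astype(np.float32)),np.median(rail[:,2]))
    # panel plane RANSAC w/ normal z=cos30
    rng=np.random.default_rng(0); best=(0,)
    for _ in range(3000):
        a,b,e=S[rng.choice(len(S),3,False)]; nn=np.cross(b-a,e-a); L=np.linalg.norm(nn)
        if L<1e-6: continue
        nn/=L; nn*=np.sign(nn[2])
        if abs(nn[2]-.866)>.03: continue
        k=(abs((S-a)@nn)<.003).sum()
        if k>best[0]: best=(k,nn,a)
    k,nn,a=best; I=S[abs((S-a)@nn)<.003]; ce=I.mean(0); nn=np.linalg.svd(I-ce,full_matrices=False)[2][2]; nn*=np.sign(nn[2])
    print("plane",k,nn,ce@nn, "yaw",np.arctan2(nn[1],nn[0]))
```

```text
scene bar 264 ((0.6197155117988586, 0.25460147857666016), (0.10292689502239227, 0.01948939636349678), 60.72714614868164) 0.0646
rail 3706 ((0.7175350189208984, -0.1658751517534256), (0.215691477060318, 0.38638919591903687), 10.650580406188965) 0.1361221434591533
plane 1916 [-0.4851972  -0.08883518  0.86988044] -0.19590883657687938 yaw -2.960507465252328
side bar 118 ((0.6172612905502319, 0.25307127833366394), (0.1031322181224823, 0.01629074662923813), 60.60306930541992) 0.0673
rail 4618 ((0.7112612128257751, -0.16658709943294525), (0.2222903072834015, 0.3882574439048767), 10.527972221374512) 0.13716292086024326
plane 8952 [-0.49096124 -0.09744605  0.86571434] -0.19771630666844411 yaw -2.9456589262079955
```

The pictures show the red handle standing at about (345,256) in the scene view, bar roughly diagonal. The spindle and yellow disc are on the sealer panel at about (176,193). The can, jar and tins are well clear of both. Moves keep the tool vertical, so I'll lower the upright handle over the spindle tip and let it tip and slide home. First I need a close wrist look at the spindle.

```bash
cat >> h.py <<'E'
def yaw(o): # tool-y direction angle in world
    m=rot(o["eef_rot"]).as_matrix(); return np.arctan2(m[1,1],m[0,1])
def goto(p,y=None,half=True):
    o=get_obs(); m=rot(o["eef_rot"]).as_matrix()
    s=m.T@(np.array(p)-o["eef_pos"])/.4
    t=0
    if y is not None:
        t=-(y-yaw(o)); t=(t+np.pi/2)%np.pi-np.pi/2 if half else (t+np.pi)%(2*np.pi)-np.pi
    print("pos",np.round(o["eef_pos"],4),"yaw",round(yaw(o),3),"-> shift",np.round(s,4),"turn",round(t/np.pi,4),"q6",round(o["q"][5],2),"t",round(o["time_s"],2))
E
python3 - <<'E'
from h import *
c=cam("wrist"); print(np.round(c["T_tool_cam"],3),np.round(c["intrinsics"],1))
for n in ["scene","side"]:
    c=cam(n); P,u,v=pts(c); rgb=c["image"][v,u].astype(int)
    hsv=cv2.cvtColor(c["image"],cv2.COLOR_RGB2HSV)[v,u].astype(int)
    m=(abs(P[:,0]-.62)<.08)&(abs(P[:,1]+.185)<.08)&(abs(hsv[:,0]-26)<7)&(hsv[:,1]>130)&(P[:,2]>.06)
    Q=P[m]; print(n,len(Q),Q.mean(0),(Q.min(0)+Q.max(0))/2,np.ptp(Q,0))
goto([.34,.15,.32]);goto([.5,-.2,.32])
E
```

```text
[[-0.001 -0.963 -0.269  0.068]
 [ 1.    -0.001 -0.     0.001]
 [-0.    -0.269  0.963 -0.142]
 [ 0.     0.     0.     1.   ]] [[265.7   0.  259. ]
 [  0.  265.7 191.6]
 [  0.    0.    1. ]]
scene 205 [ 0.63276153 -0.17934879  0.11559193] [ 0.61923338 -0.18957945  0.10229241] [0.07804781 0.08855338 0.05653562]
side 640 [ 0.6217019  -0.19106947  0.11038059] [ 0.62077777 -0.18527696  0.10832818] [0.06469348 0.07640738 0.04639426]
pos [0.1599 0.5523 0.2313] yaw 1.289 -> shift [-0.7122 -0.841  -0.2218] turn 0.0 q6 -0.21 t 1.25
pos [0.1599 0.5523 0.2313] yaw 1.289 -> shift [-1.3398 -1.5702 -0.2218] turn 0.0 q6 -0.21 t 1.25
```

play_rows(
  plan=[
    [85, [-0.71, -0.84, -0.22], 0],
    [85, [-0.71, -0.84, -0.22], 0],
    [85, [-0.71, -0.84, -0.22], 0],
    [85, [-0.71, -0.84, -0.22], 0],
    [85, [-0.71, -0.84, -0.22], 0],
    [85, [-0.71, -0.84, -0.22], 0],
    [85, [-0.71, -0.84, -0.22], 0],
    [85, [-0.71, -0.84, -0.22], 0],
    [85, [-0.71, -0.84, -0.22], 0],
  ],
)

```text
time_s: 2.15
eef_pos: [0.3396, 0.1488, 0.3201]
eef_rot: [0.001, 0.14, 0.99, 0.0]
wrist_force: [1.1, 1.1, 0.1]
opening: 0.997
grasp_force: 0.0
```

Run:
```python
from h import *
goto([.58,-.19,.32])
```

```text
pos [0.3396 0.1488 0.3201] yaw 1.289 -> shift [-0.8127 -0.6466  0.0012] turn 0.0 q6 -1.2 t 2.15
```

play_rows(
  plan=[
    [85, [-0.81, -0.65, 0], 0],
    [85, [-0.81, -0.65, 0], 0],
    [85, [-0.81, -0.65, 0], 0],
    [85, [-0.81, -0.65, 0], 0],
    [85, [-0.81, -0.65, 0], 0],
    [85, [-0.81, -0.65, 0], 0],
    [85, [-0.81, -0.65, 0], 0],
    [85, [-0.81, -0.65, 0], 0],
    [85, [-0.81, -0.65, 0], 0],
    [85, [-0.81, -0.65, 0], 0],
  ],
)

```text
time_s: 3.15
eef_pos: [0.5786, -0.1915, 0.3181]
eef_rot: [-0.001, 0.142, 0.99, 0.0]
wrist_force: [0.1, 0.4, -0.2]
opening: 1.002
grasp_force: 0.0
```

Run:
```python
from h import *
import pickle
c=cam("wrist"); pickle.dump(c,open("w1.pkl","wb"))
P,u,v=pts(c); hsv=cv2.cvtColor(c["image"],cv2.COLOR_RGB2HSV)[v,u].astype(int)
m=(abs(P[:,0]-.62)<.08)&(abs(P[:,1]+.185)<.08)&(abs(hsv[:,0]-26)<7)&(hsv[:,1]>130)&(P[:,2]>.06)
Q=P[m]; ce=Q.mean(0); U,s,V=np.linalg.svd(Q-ce,full_matrices=False); n=V[2]*np.sign(V[2,2])
print(len(Q),ce,(Q.min(0)+Q.max(0))/2,n,s/np.sqrt(len(Q)), "px",u[m].mean(),v[m].mean(), u[m].min(),u[m].max(),v[m].min(),v[m].max())
print({k:np.round(x,3).tolist() for k,x in c["obs"].items() if k in("eef_pos","q")})
for d in masks_of(c,"spindle_foot"): print(d["conf"],d["rect"])
cx,cy=int(u[m].mean()),int(v[m].mean())
im=cv2.resize(c["image"][cy-60:cy+60,cx-60:cx+60],None,fx=5,fy=5,interpolation=2)
cv2.imwrite("pics/b.png",im[:,:,::-1]); print(cx,cy)
```

```text
2041 [ 0.62284227 -0.18247298  0.1115858 ] [ 0.60605663 -0.19092825  0.24987942] [-0.94872261 -0.17657374  0.26219672] [0.02516917 0.02010022 0.01725284] px 273.96472317491424 199.55120039196473 69 484 172 381
{'q': [-0.514, 0.202, 1.409, -0.0, 1.533, -1.8], 'eef_pos': [0.579, -0.191, 0.318]}
0.55 [272.2, 197.2, 20.4, 20.2]
273 199
```

View pics/b.png

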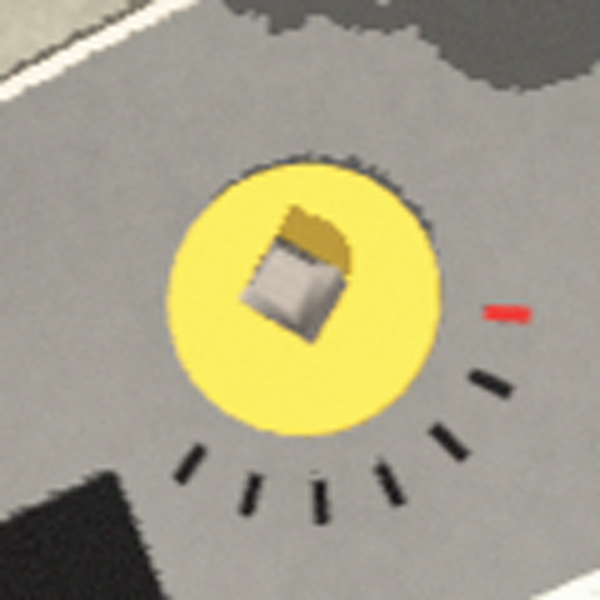

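The crop shows the yellow disc centred near (303,298). The square spindle tip is near (297,290), turned about 33° in the image, and the red off mark is to the right. I'll fit a spindle model to the silhouette.

```bash
cat >> h.py <<'E'
def proj(c,X):
    o=c["obs"]
    if "rvec" in c: Y=R.from_rotvec(np.ravel(c["rvec"])).apply(X)+np.ravel(c["tvec"])
    else:
        T=np.array(c["T_tool_cam"]); Y=(np.asarray(X)-o["eef_pos"])@rot(o["eef_rot"]).as_matrix()
        Y=(Y-T[:3,3])@T[:3,:3]
    q=Y[:,:2]/Y[:,2:]; q=q*(1+c["k1"]*(q**2).sum(1,keepdims=True)); K=np.array(c["intrinsics"])
    return np.c_[q[:,0]*K[0,0]+K[0,2],q[:,1]*K[1,1]+K[1,2]]
E
python3 - <<'E'
from h import *
import pickle
from scipy.optimize import minimize
c=pickle.load(open("w1.pkl","rb"))
P,u,v=pts(c); hsv=cv2.cvtColor(c["image"],cv2.COLOR_RGB2HSV)
d=np.hypot(u-273,v-199); ring=(d>29)&(d<55)&(hsv[v,u,1]<60)&(P[:,2]>.06)
Q=P[ring]
for _ in range(5):
    ce=np.median(Q,0); ce=Q.mean(0); n=np.linalg.svd(Q-ce,full_matrices=False)[2][2]; n*=np.sign(n[2]); Q=Q[abs((Q-ce)@n)<.003]
print("panel n",n,"tilt",np.degrees(np.arccos(n[2])),"yaw",np.degrees(np.arctan2(n[1],n[0]))+180, n@ce)
phi=np.arctan2(n[1],n[0]); nz=np.array([np.cos(phi)*.5,np.sin(phi)*.5,.8660])
yl=(abs(hsv[:,:,0].astype(int)-26)<7)&(hsv[:,:,1]>110); yl[:135]=0; yl[265:]=0; yl[:,:213]=0; yl[:,333:]=0
cn,_=cv2.findContours(yl.astype(np.uint8),0,1); cn=max(cn,key=cv2.contourArea); 
M=np.zeros_like(yl,np.uint8); cv2.drawContours(M,[cv2.convexHull(cn)],0,1,-1)
dz=P[(M[v,u]>0)&yl[v,u]]; print("disc",dz.mean(0),"above panel",np.median((dz-ce)@n))
gray=(M>0)&(hsv[:,:,1]<90); print("gray",gray.sum())
# frame: z=nz, a=level line direction, b=uphill
a=np.cross(nz,[0,0,1]);a/=np.linalg.norm(a); b=np.cross(nz,a)
f=np.argwhere(M>0)[:,::-1].mean(0)
h0=np.median((dz-ce)@n)
# disc centre: fit circle silhouette centre
t=np.linspace(0,2*np.pi,60,endpoint=False)
def disc(x): 
    C=dz.mean(0)+x[0]*a+x[1]*b
    return C
def cost1(x):
    q=proj(c,disc(x)+.038*(np.cos(t)[:,None]*a+np.sin(t)[:,None]*b)); return ((q.mean(0)-f)**2).sum()
r=minimize(cost1,[0,0],method="Nelder-Mead"); C=disc(r.x); print("disc centre",C,"check z: ",(C-ce)@n)
def sil(x):
    q=[]
    for w,z in((10,0),(10,18),(6,26)):
        for sx,sy in((1,1),(1,-1),(-1,-1),(-1,1)):
            ca,sa=np.cos(x[0]),np.sin(x[0]); X=w*(sx*ca-sy*sa); Y=w*(sx*sa+sy*ca)
            q.append(C+(x[1]+X/1000)*a+(x[2]+Y/1000)*b+z/1000*nz)
    q=proj(c,np.array(q)); m=np.zeros((384*4,512*4),np.uint8)
    cv2.fillConvexPoly(m,cv2.convexHull(((q+.5)*4*16).astype(np.int32)),1,shift=4); return m>0
G=cv2.resize(gray.astype(np.uint8),None,fx=4,fy=4,interpolation=0)>0
def cost(x): return (sil(x)^G).sum()/16
for a0 in np.arange(0,1.57,.26):
    r=minimize(cost,[a0,0,0],method="Nelder-Mead",options=dict(initial_simplex=[[a0,0,0],[a0+.15,0,0],[a0,.003,0],[a0,0,.003]]))
    print(a0,r.fun,np.round(r.x,4))
print("level dir a",a,"uphill b",b,"nz",nz)
E
```

```text
panel n [-0.49072919 -0.09076384  0.86657186] tilt 29.937321681379142 yaw 10.478841021448943 -0.20073835473719356
disc [ 0.62314382 -0.18264505  0.10968052] above panel 0.006554992256121259
gray 251
disc centre [ 0.62250041 -0.18309036  0.10926848] check z:  0.0065662022071372
0.0 37.3125 [ 0.5601 -0.0006  0.001 ]
0.26 37.75 [ 0.5573 -0.0006  0.0009]
0.52 36.4375 [ 5.744e-01 -3.000e-04  1.000e-03]
0.78 36.6875 [ 0.5925 -0.0007  0.0011]
1.04 37.3125 [ 6.506e-01 -6.000e-04  1.100e-03]
1.3 37.5 [ 6.169e-01 -6.000e-04  1.200e-03]
1.56 37.0625 [ 2.1434e+00 -5.0000e-04  1.4000e-03]
level dir a [-0.1818724   0.98332214  0.        ] uphill b [-0.85155697 -0.1575015  -0.5       ] nz [-0.49166107 -0.0909362   0.866     ]
```

Run:
```python
from h import *
goto([.618,.254,.2],2.629)
```

```text
pos [ 0.5778 -0.1889  0.3188] yaw 1.289 -> shift [0.2113 1.0912 0.298 ] turn -0.4266 q6 -1.8 t 3.25
```

play_rows(
  plan=[
    [85, [0.2, 1.0, 0.2], -0.427],
    [85, [0.2, 1.0, 0.2], -0.427],
    [85, [0.2, 1.0, 0.2], -0.427],
    [85, [0.2, 1.0, 0.2], -0.427],
    [85, [0.2, 1.0, 0.2], -0.427],
    [85, [0.2, 1.0, 0.2], -0.427],
    [85, [0.2, 1.0, 0.2], -0.427],
    [85, [0.2, 1.0, 0.2], -0.427],
    [85, [0.2, 1.0, 0.2], -0.427],
    [85, [0.2, 1.0, 0.2], -0.427],
  ],
)

```text
time_s: 4.25
eef_pos: [0.6103, 0.2213, 0.2391]
eef_rot: [-0.0, -0.509, 0.861, 0.0]
wrist_force: [-0.2, -1.1, 0.2]
opening: 0.995
grasp_force: 0.0
```

```bash
cat >> h.py <<'E'
def bar(c,zmin=.055):
    P,u,v=pts(c); hsv=cv2.cvtColor(c["image"],cv2.COLOR_RGB2HSV)[v,u].astype(int)
    red=((hsv[:,0]<8)|(hsv[:,0]>172))&(hsv[:,1]>120)
    Q=P[red&(P[:,2]>zmin)&(P[:,2]<zmin+.03)&(np.hypot(P[:,0]-.618,P[:,1]-.254)<.1)]
    r=cv2.minAreaRect(Q[:,:2].astype(np.float32)); return len(Q),r,np.median(Q[:,2])
E
python3 - <<'E'
from h import *
c=cam("wrist"); print(bar(c))
goto([.618,.254,.2],2.629)
cv2.imwrite("pics/c.png",c["image"][:,:,::-1])
E
```

```text
(991, ((0.6203661561012268, 0.25503212213516235), (0.10292446613311768, 0.016046471893787384), 59.615535736083984), np.float64(0.06555318493437579))
pos [0.611  0.2193 0.2395] yaw 2.632 -> shift [-0.0843  0.0269  0.0988] turn 0.0011 q6 -2.47 t 4.3
```

View pics/c.png

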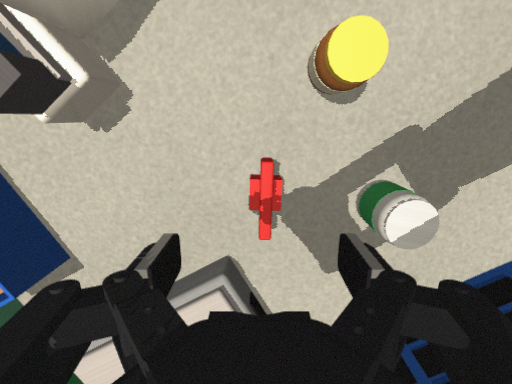

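The picture shows the handle at about (265,198), bar nearly in line with the tool x axis. The jar (355,55) and can (400,215) are clear of the fingers.

Run:
```python
from h import *
goto([.6195,.2545,.038],2.618)
```

```text
pos [0.611  0.2193 0.2395] yaw 2.632 -> shift [-0.0873  0.0242  0.5038] turn 0.0046 q6 -2.47 t 4.3
```

play_rows(
  plan=[
    [85, [-0.087, 0.024, 0.2], 0.005],
    [85, [-0.087, 0.024, 0.3], 0.005],
    [85, [-0.087, 0.024, 0.4], 0.005],
    [85, [-0.087, 0.024, 0.5], 0.005],
    [85, [-0.087, 0.024, 0.504], 0.005],
    [85, [-0.087, 0.024, 0.504], 0.005],
    [0, [-0.087, 0.024, 0.504], 0.005],
    [0, [-0.087, 0.024, 0.504], 0.005],
    [0, [-0.087, 0.024, 0.504], 0.005],
    [0, [-0.087, 0.024, 0.504], 0.005],
  ],
)

```text
time_s: 5.3
eef_pos: [0.6223, 0.2525, 0.0396]
eef_rot: [0.001, -0.498, 0.867, -0.0]
wrist_force: [-0.2, 0.3, -0.7]
opening: 0.327
grasp_force: 0.0
```

play_rows(
  plan=[
    [0, [0, 0, 0], 0],
    [0, [0, 0, 0], 0],
    [0, [0, 0, 0], 0],
  ],
)

```text
time_s: 5.6
eef_pos: [0.6214, 0.2524, 0.0381]
eef_rot: [0.0, -0.499, 0.867, -0.0]
wrist_force: [-1.6, -0.1, 4.0]
opening: 0.178
grasp_force: 61.6
```

Run:
```python
from h import *
goto([.6214,.2524,.22],2.618); goto([.6117,-.1863,.22],2.333)
```

```text
pos [0.6214 0.2524 0.0381] yaw 2.615 -> shift [-2.000e-04 -2.000e-04 -4.548e-01] turn -0.001 q6 -2.41 t 5.6
pos [0.6214 0.2524 0.0381] yaw 2.615 -> shift [ 0.96   -0.5306 -0.4548] turn 0.0897 q6 -2.41 t 5.6
```

play_rows(
  plan=[
    [0, [0, 0, -0.12], 0],
    [0, [0, 0, -0.24], 0],
    [0, [0, 0, -0.36], 0],
    [0, [0.08, -0.05, -0.46], 0.01],
    [0, [0.2, -0.11, -0.46], 0.02],
    [0, [0.32, -0.18, -0.46], 0.03],
    [0, [0.44, -0.24, -0.46], 0.05],
    [0, [0.56, -0.31, -0.46], 0.06],
    [0, [0.68, -0.375, -0.46], 0.08],
    [0, [0.8, -0.44, -0.46], 0.09],
  ],
)

```text
time_s: 6.6
eef_pos: [0.6127, -0.0836, 0.2212]
eef_rot: [-0.0, -0.371, 0.929, 0.0]
wrist_force: [0.1, -0.5, -2.2]
opening: 0.176
grasp_force: 60.9
```

Run:
```python
from h import *
goto([.6117,-.1863,.2],2.333)
print(get_obs()["opening"],get_obs()["q"][0])
```

```text
pos [ 0.6127 -0.0836  0.2212] yaw 2.33 -> shift [ 0.1785 -0.1846  0.053 ] turn -0.001 q6 -2.66 t 6.6
0.17644322900799525 -0.32722877307677883
```

play_rows(
  plan=[
    [0, [0.1, -0.1, 0.02], 0],
    [0, [0.18, -0.18, 0.05], 0],
    [0, [0.18, -0.18, 0.05], 0],
    [0, [0.18, -0.18, 0.05], 0],
    [0, [0.18, -0.18, 0.05], 0],
  ],
)

```text
time_s: 7.1
eef_pos: [0.6108, -0.1826, 0.2014]
eef_rot: [-0.0, -0.372, 0.928, 0.0]
wrist_force: [0.2, -0.1, -1.7]
opening: 0.176
grasp_force: 60.8
```

Run:
```python
from h import *
goto([.6117,-.1863,.187],2.333)
ims=[]
for n,(x,y) in dict(scene=(176,193),side=(327,236)).items():
    c=cam(n); ims.append(cv2.resize(c["image"][y-50:y+30,x-45:x+45],None,fx=4,fy=4,interpolation=2))
    P,u,v=pts(c); hsv=cv2.cvtColor(c["image"],cv2.COLOR_RGB2HSV)[v,u].astype(int)
    Q=P[((hsv[:,0]<8)|(hsv[:,0]>172))&(hsv[:,1]>120)&(np.hypot(P[:,0]-.612,P[:,1]+.186)<.06)&(P[:,2]>.14)]
    print(n,len(Q),(Q.min(0)+Q.max(0))/2,np.ptp(Q,0),Q.min(0)[2])
    print("tip proj",proj(c,[[.6085,-.187,.1315],[.6215,-.1845,.109]]))
cv2.imwrite("pics/d.png",np.hstack(ims)[:,:,::-1])
```

```text
pos [ 0.6108 -0.1826  0.2014] yaw 2.332 -> shift [ 0.0048 -0.0084  0.036 ] turn -0.0002 q6 -2.81 t 7.1
scene 455 [ 0.62013279 -0.1766655   0.21871755] [0.06842912 0.07243244 0.11246824] 0.16248342440528193
tip proj [[177.75680409 188.7253413 ]
 [177.42333148 198.70470102]]
side 779 [ 0.60906036 -0.18972222  0.21870715] [0.07776473 0.06628513 0.10460349] 0.16640541000515224
tip proj [[322.51387946 233.15523807]
 [327.4414335  240.54866437]]
```

View pics/d.png

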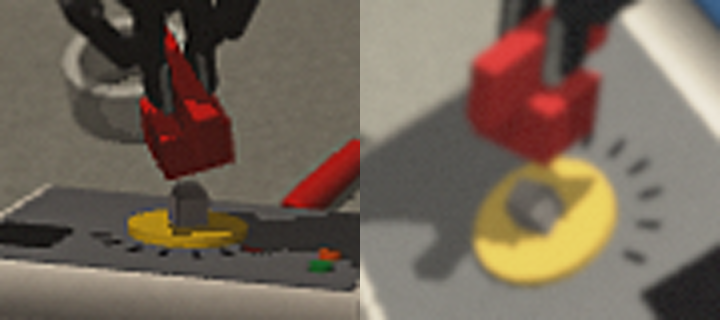

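The views show the hub held directly above the spindle, with the tip at about (187,185) in the left half. It agrees with the model projection, so I'll lower.

play_rows(
  plan=[
    [0, [0.005, -0.009, 0.02], 0],
    [0, [0.005, -0.009, 0.045], 0],
    [0, [0.005, -0.009, 0.07], 0],
    [0, [0.005, -0.009, 0.085], 0],
    [0, [0.005, -0.009, 0.095], 0],
    [0, [0.005, -0.009, 0.095], 0],
  ],
)

```text
time_s: 7.8
eef_pos: [0.6118, -0.187, 0.1629]
eef_rot: [-0.0, -0.372, 0.928, 0.001]
wrist_force: [0.5, 0.6, -2.5]
opening: 0.174
grasp_force: 61.0
```

play_rows(
  plan=[
    [0, [0, 0, 0.006], 0],
    [0, [0, 0, 0.012], 0],
    [0, [0, 0, 0.012], 0],
  ],
)

```text
time_s: 8.1
eef_pos: [0.6128, -0.1871, 0.1598]
eef_rot: [0.001, -0.372, 0.928, -0.0]
wrist_force: [1.8, 2.8, 3.0]
opening: 0.177
grasp_force: 61.6
```

play_rows(
  plan=[
    [25, [0, 0, 0.012], 0],
    [40, [0, 0, 0.012], 0],
    [85, [0, 0, 0.0], 0],
    [85, [0, 0, 0], 0],
    [85, [0, 0, 0], 0],
    [85, [0, 0, 0], 0],
    [85, [0, 0, 0], 0],
    [85, [0, 0, 0], 0],
  ],
)

```text
time_s: 8.9
eef_pos: [0.6119, -0.1875, 0.1588]
eef_rot: [-0.0, -0.371, 0.928, 0.0]
wrist_force: [-0.5, 0.1, 0.6]
opening: 0.994
grasp_force: 0.0
```

Run:
```python
from h import *
ims=[]
for n,(x,y) in dict(scene=(176,193),side=(327,236)).items():
    c=cam(n); ims.append(cv2.resize(c["image"][y-50:y+30,x-45:x+45],None,fx=4,fy=4,interpolation=2))
cv2.imwrite("pics/e.png",np.hstack(ims)[:,:,::-1])
```

```text
(no output)
```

View pics/e.png

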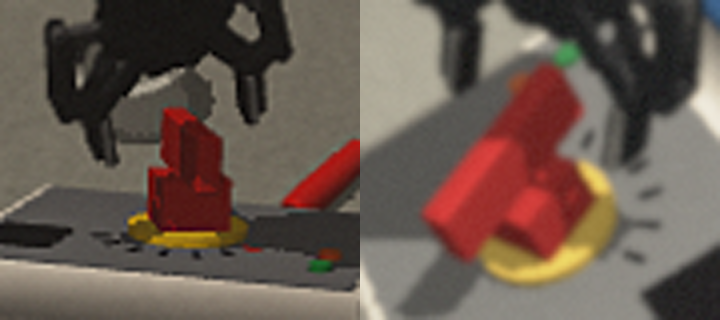

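The handle has tipped onto the spindle and appears to sit on the disc. I'll back off and check the seat from the wrist camera.

play_rows(
  plan=[
    [85, [0, 0, -0.1], 0],
    [85, [0, 0, -0.22], 0],
    [85, [0.0, 0, -0.34], 0],
    [85, [0.1, 0, -0.38], 0],
    [85, [0.1, 0, -0.38], 0],
    [85, [0.1, 0, -0.38], 0],
  ],
)

```text
time_s: 9.6
eef_pos: [0.5827, -0.2156, 0.3113]
eef_rot: [0.0, -0.371, 0.929, -0.0]
wrist_force: [-0.1, 0.3, -0.7]
opening: 0.998
grasp_force: 0.0
```

```bash
cat >> h.py <<'E'
F=np.array([.6217,-.1842,.109]); A=np.array([-.1819,.9833,0]); B=np.array([-.8516,-.1575,-.5]); N=np.array([-.4917,-.0909,.866])
def seat(c):
    P,u,v=pts(c); hsv=cv2.cvtColor(c["image"],cv2.COLOR_RGB2HSV)[v,u].astype(int)
    red=((hsv[:,0]<8)|(hsv[:,0]>172))&(hsv[:,1]>120)&(np.linalg.norm(P-F,axis=1)<.11)
    Q=P[red]-F; L=np.c_[Q@A,Q@B,Q@N]; 
    L=L[(L[:,2]>.02)&(L[:,2]<.09)]; top=L[L[:,2]>.058]
    r=cv2.minAreaRect((top[:,:2]*1000).astype(np.float32))
    w=top-top.mean(0); n=np.linalg.svd(w,full_matrices=False)[2][2]; n*=np.sign(n[2])
    print("top n",len(top),"height",np.round(np.median(top[:,2]),4),"normal",np.round(n,3),"rect",np.round(np.array(r[0]),1),np.round(r[1],1),round(r[2],1))
    d=np.linalg.svd(w[:,:2],full_matrices=False)[2][0]; print("bar angle in (A,B)",np.round(np.arctan2(d[1],d[0])%np.pi,3))
E
python3 - <<'E'
from h import *
import pickle
for n in ["wrist","side","scene"]:
    c=cam(n); seat(c)
    if n=="wrist": cv2.imwrite("pics/f.png",c["image"][:,:,::-1]); pickle.dump(c,open("w2.pkl","wb"))
E
```

```text
top n 1278 height 0.0651 normal [-0.138 -0.072  0.988] rect [-0.1 -0.8] [ 16.7 103.2] 27.6
bar angle in (A,B) 2.053
top n 420 height 0.067 normal [-0.447 -0.227  0.865] rect [-1.5  0.1] [ 17.6 103.2] 26.3
bar angle in (A,B) 2.048
top n 91 height 0.066 normal [-0.314 -0.199  0.928] rect [ 2.1 -6.1] [15.1 98. ] 28.8
bar angle in (A,B) 2.085
```

View pics/f.png

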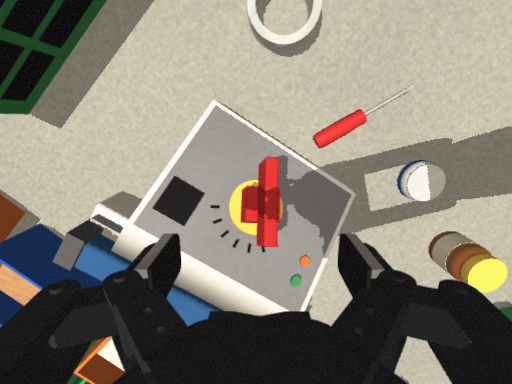

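The picture shows the handle seated at about (265,200), bar top 65–67 mm above the disc face, so it is home or very close. I'll press it firmly with shut fingers, then turn it.

Run:
```python
from h import *
goto([.589,-.190,.185])
```

```text
pos [ 0.5828 -0.2143  0.3093] yaw 2.332 -> shift [-0.0533  0.0324  0.3109] turn 0.0 q6 -2.88 t 9.75
```

play_rows(
  plan=[
    [0, [-0.053, 0.032, 0.05], 0.045],
    [0, [-0.053, 0.032, 0.1], 0.09],
    [0, [-0.053, 0.032, 0.15], 0.14],
    [0, [-0.053, 0.032, 0.2], 0.19],
    [0, [-0.053, 0.032, 0.25], 0.235],
    [0, [-0.053, 0.032, 0.28], 0.28],
    [0, [-0.053, 0.032, 0.31], 0.33],
    [0, [-0.053, 0.032, 0.31], 0.375],
    [0, [-0.053, 0.032, 0.31], 0.42],
    [0, [-0.053, 0.032, 0.31], 0.46],
  ],
)

```text
time_s: 10.75
eef_pos: [0.5892, -0.1901, 0.1852]
eef_rot: [-0.001, 0.338, 0.941, 0.0]
wrist_force: [0.4, 0.6, -0.1]
opening: -0.001
grasp_force: 0.0
```

play_rows(
  plan=[
    [0, [0, 0, 0.02], 0],
    [0, [0, 0, 0.035], 0],
    [0, [0, 0, 0.045], 0],
    [0, [0, 0, 0.05], 0],
  ],
)

```text
time_s: 11.15
eef_pos: [0.5908, -0.1917, 0.1698]
eef_rot: [0.002, 0.334, 0.943, -0.001]
wrist_force: [-2.5, -4.6, 20.2]
opening: -0.002
grasp_force: 10.3
```

```bash
cat >> h.py <<'E'
def arc(phi,r=.035,lead=0,dz=-.015):
    e=np.cos(phi)*A+np.sin(phi)*B; t=-np.sin(phi)*A+np.cos(phi)*B
    th=t[:2]; return F+r*e+lead*t+.05*N+[0,0,dz], np.arctan2(th[1],th[0])
E
python3 - <<'E'
from h import *
for ph in (2.05,2.3,2.6,2.9,3.2):
    p,y=arc(ph); print(ph,np.round(p,4),y)
p,y=arc(2.05); goto(p+[0,0,.06],y,False)
E
```

```text
2.05 [ 0.5736 -0.2095  0.1218] -0.9650261835813644
2.3 [ 0.5791 -0.2158  0.1243] -0.7293256089770994
2.6 [ 0.5872 -0.2211  0.1283] -0.42422570276788596
2.9 [ 0.5962 -0.2235  0.1331] -0.09430712884135319
3.2 [ 0.6052 -0.2228  0.1383] 0.25029477581004733
pos [ 0.5908 -0.1917  0.1698] yaw 0.89 -> shift [ 0.0053 -0.0616 -0.0298] turn 0.5906 q6 -1.39 t 11.15
```

play_rows(
  plan=[
    [0, [0, 0, -0.08], 0],
    [20, [0, -0.03, -0.12], 0.045],
    [55, [0.005, -0.06, -0.12], 0.09],
    [55, [0.005, -0.06, -0.12], 0.14],
    [55, [0.005, -0.06, -0.12], 0.19],
    [55, [0.005, -0.06, -0.12], 0.235],
    [55, [0.005, -0.06, -0.12], 0.28],
    [55, [0.005, -0.06, -0.12], 0.33],
    [55, [0.005, -0.06, -0.12], 0.375],
    [55, [0.005, -0.06, -0.12], 0.42],
  ],
)

```text
time_s: 12.15
eef_pos: [0.5724, -0.2081, 0.2137]
eef_rot: [-0.001, 0.843, 0.538, -0.0]
wrist_force: [-0.2, -0.1, -0.1]
opening: 0.643
grasp_force: 0.0
```

Run:
```python
from h import *
p,y=arc(2.05); goto(p,y,False); print(get_obs()["opening"])
```

```text
pos [ 0.5724 -0.2081  0.2137] yaw -0.436 -> shift [-0.002   0.0045  0.2297] turn 0.1685 q6 -0.11 t 12.15
0.6431166523183384
```

play_rows(
  plan=[
    [55, [-0.002, 0.004, 0.01], 0.045],
    [55, [-0.002, 0.004, 0.03], 0.09],
    [55, [-0.002, 0.004, 0.05], 0.14],
    [55, [-0.002, 0.004, 0.08], 0.168],
    [55, [-0.002, 0.004, 0.12], 0.168],
    [55, [-0.002, 0.004, 0.16], 0.168],
    [55, [-0.002, 0.004, 0.2], 0.168],
    [55, [-0.002, 0.004, 0.225], 0.168],
    [55, [-0.002, 0.004, 0.225], 0.168],
  ],
)

```text
time_s: 13.05
eef_pos: [0.5726, -0.2092, 0.1224]
eef_rot: [-0.001, 0.954, 0.301, -0.001]
wrist_force: [-0.6, 0.2, -0.9]
opening: 0.641
grasp_force: 0.0
```

Run:
```python
from h import *
print(get_obs()["wrist_force"])
for ph in (2.2,2.35,2.5,2.65,2.8,2.95,3.1): p,y=arc(ph,lead=.01); goto(p,y,False)
```

```text
[-0.60385208  0.1999686  -0.92546227]
pos [ 0.5726 -0.2092  0.1224] yaw -0.959 -> shift [ 0.0055  0.0383 -0.0094] turn -0.0427 q6 0.41 t 13.05
pos [ 0.5726 -0.2092  0.1224] yaw -0.959 -> shift [ 0.0113  0.0493 -0.0151] turn -0.0889 q6 0.41 t 13.05
pos [ 0.5726 -0.2092  0.1224] yaw -0.959 -> shift [ 0.0186  0.059  -0.0213] turn -0.1371 q6 0.41 t 13.05
pos [ 0.5726 -0.2092  0.1224] yaw -0.959 -> shift [ 0.0273  0.0672 -0.0279] turn -0.1874 q6 0.41 t 13.05
pos [ 0.5726 -0.2092  0.1224] yaw -0.959 -> shift [ 0.0372  0.0737 -0.0347] turn -0.2396 q6 0.41 t 13.05
pos [ 0.5726 -0.2092  0.1224] yaw -0.959 -> shift [ 0.048   0.0784 -0.0415] turn -0.2935 q6 0.41 t 13.05
pos [ 0.5726 -0.2092  0.1224] yaw -0.959 -> shift [ 0.0595  0.0813 -0.0483] turn -0.3483 q6 0.41 t 13.05
```

play_rows(
  plan=[
    [55, [0.003, 0.02, -0.005], -0.02],
    [55, [0.005, 0.038, -0.009], -0.043],
    [55, [0.011, 0.049, -0.015], -0.089],
    [55, [0.019, 0.059, -0.021], -0.135],
    [55, [0.027, 0.067, -0.028], -0.18],
    [55, [0.037, 0.074, -0.035], -0.225],
    [55, [0.043, 0.076, -0.038], -0.265],
    [55, [0.048, 0.078, -0.042], -0.294],
    [55, [0.048, 0.078, -0.042], -0.294],
  ],
)

```text
time_s: 13.95
eef_pos: [0.6054, -0.2221, 0.1415]
eef_rot: [-0.004, 0.719, 0.695, -0.001]
wrist_force: [-10.0, 7.7, 4.8]
opening: 0.647
grasp_force: 5.6
```

Run:
```python
from h import *
print(get_obs()["torque"])
seat(cam("side"))
for ph in (3.1,3.2,3.3,3.4): p,y=arc(ph,lead=.012); goto(p,y,False)
```

```text
[ 1.09528992  1.56364754 -0.31182254]
top n 292 height 0.069 normal [-0.376 -0.435  0.818] rect [-20.5  -0.3] [16.9 79. ] 54.7
bar angle in (A,B) 2.469
pos [ 0.6053 -0.2222  0.1414] yaw -0.035 -> shift [ 0.0011  0.018  -0.003 ] turn -0.0541 q6 -0.5 t 14.0
pos [ 0.6053 -0.2222  0.1414] yaw -0.035 -> shift [ 0.0058  0.0246 -0.0073] turn -0.0908 q6 -0.5 t 14.0
pos [ 0.6053 -0.2222  0.1414] yaw -0.035 -> shift [ 0.0112  0.0308 -0.0115] turn -0.1274 q6 -0.5 t 14.0
pos [ 0.6053 -0.2222  0.1414] yaw -0.035 -> shift [ 0.0173  0.0365 -0.0155] turn -0.1637 q6 -0.5 t 14.0
```

Run:
```python
from h import *
c=cam("wrist"); seat(c)
s=cam("side")["image"][180:290,270:400]; s2=cam("scene")["image"][140:230,120:230]
W=cv2.resize(c["image"],(440,330)); S=cv2.resize(s,(360,305)); S2=cv2.resize(s2,(360,295))
im=np.zeros((600,800,3),np.uint8); im[:330,:440]=W; im[:305,440:]=S; im[305:,440:]=S2
cv2.imwrite("pics/g.png",im[:,:,::-1])
```

```text
top n 7172 height 0.0688 normal [-0.208 -0.252  0.945] rect [-19.  -21.6] [ 53.  104.1] 52.1
bar angle in (A,B) 2.514
```

View pics/g.png

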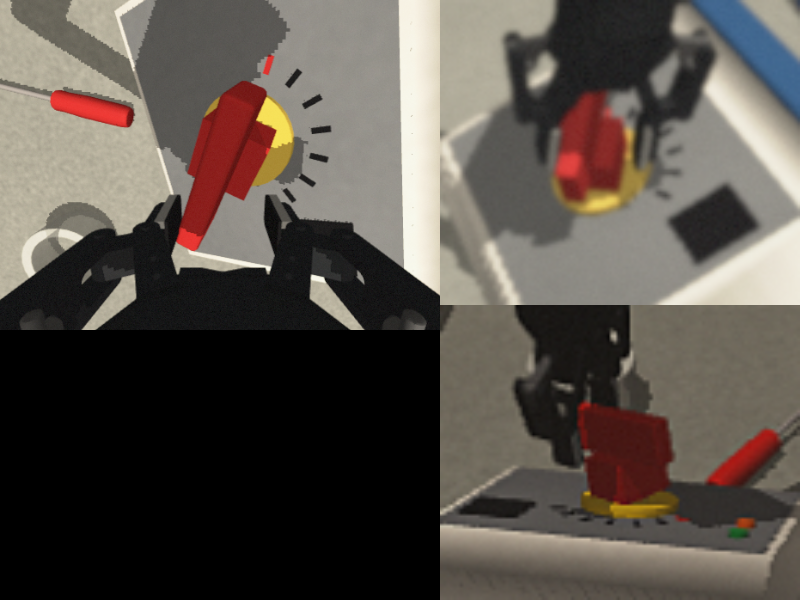

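The bar is at about 2.5 rad in the panel frame, pushed by the left finger at about (165,220), and the load is rather high. I'll hold still briefly to see whether it creeps or is blocked.

play_rows(
  plan=[
    [55, [0, 0, 0], 0],
    [55, [0, 0, 0], 0],
  ],
)

```text
time_s: 14.35
eef_pos: [0.6053, -0.2222, 0.1414]
eef_rot: [-0.004, 0.72, 0.694, -0.001]
wrist_force: [-9.2, 7.9, 4.9]
opening: 0.645
grasp_force: 5.5
```

Run:
```python
from h import *
o=get_obs(); print(o["wrist_force"],o["torque"],o["eef_pos"])
c=cam("wrist"); P,u,v=pts(c); hsv=cv2.cvtColor(c["image"],cv2.COLOR_RGB2HSV)[v,u].astype(int)
red=((hsv[:,0]<8)|(hsv[:,0]>172))&(hsv[:,1]>120)&(np.linalg.norm(P-F,axis=1)<.12)&(P[:,2]>.11)
Q=P[red]-F; L=np.c_[Q@A,Q@B,Q@N]*1000
# RANSAC planes
rng=np.random.default_rng(0)
for k in range(3):
    best=0
    for _ in range(1500):
        a,b,e=L[rng.choice(len(L),3,False)]; n=np.cross(b-a,e-a); l=np.linalg.norm(n)
        if l<50: continue
        n/=l; I=abs((L-a)@n)<1.2
        if I.sum()>best: best=I.sum(); bI=I
    S=L[bI]; ce=S.mean(0); n=np.linalg.svd(S-ce,full_matrices=False)[2][2]; n*=np.sign(n[2]); print(best,np.round(n,3),np.round(n@ce,1),np.round(ce,1),np.round(S.min(0),0),np.round(S.max(0),0)); L=L[~bI]
```

```text
[-9.17566986  7.94904326  4.92358353] [ 1.10731439  1.49920859 -0.30541094] [ 0.60528715 -0.22222726  0.14137047]
5913 [-0.17  -0.166  0.971] 69.8 [  0.  -16.6  69. ] [-54. -44.  64.] [35. 25. 73.]
2390 [-0.162 -0.155  0.975] 36.0 [-6.  -9.3 34.4] [-42. -34.  29.] [38. 26. 42.]
1202 [0.568 0.796 0.21 ] -6.0 [  0.9 -22.4  53.8] [-54. -45.   3.] [33. 18. 69.]
```

The handle was tipped about 14° and lifted about 6 mm, because the finger bears on the bar's top edge. I'll back off, press it home again, then turn it by pushing the uphill end downhill. There the vertical finger bears low on the bar.

play_rows(
  plan=[
    [55, [0, -0.03, 0], 0.04],
    [55, [0, -0.045, 0], 0.04],
    [55, [0, -0.045, -0.08], 0.04],
    [55, [0, -0.045, -0.18], 0],
    [30, [0, -0.045, -0.28], -0.045],
    [0, [0.03, -0.045, -0.36], -0.09],
    [0, [0.06, -0.045, -0.36], -0.135],
    [0, [0.06, -0.045, -0.36], -0.18],
    [0, [0.06, -0.045, -0.36], -0.225],
    [0, [0.06, -0.045, -0.36], -0.27],
  ],
)

```text
time_s: 15.4
eef_pos: [0.5907, -0.1999, 0.2866]
eef_rot: [0.001, 0.366, 0.931, -0.0]
wrist_force: [-0.1, 0.6, -1.3]
opening: 0.0
grasp_force: 0.0
```

```bash
cat >> h.py <<'E'
def planes(c,k=2,show=True):
    P,u,v=pts(c); hsv=cv2.cvtColor(c["image"],cv2.COLOR_RGB2HSV)[v,u].astype(int)
    red=((hsv[:,0]<8)|(hsv[:,0]>172))&(hsv[:,1]>120)&(np.linalg.norm(P-F,axis=1)<.12)&(P[:,2]>.11)
    Q=P[red]-F; L=np.c_[Q@A,Q@B,Q@N]*1000; rng=np.random.default_rng(0)
    for _ in range(k):
        best=0
        for _ in range(1000):
            a,b,e=L[rng.choice(len(L),3,False)]; n=np.cross(b-a,e-a); l=np.linalg.norm(n)
            if l<50: continue
            n/=l; I=abs((L-a)@n)<1.2
            if I.sum()>best: best=I.sum(); bI=I
        S=L[bI]; ce=S.mean(0); V=np.linalg.svd(S-ce,full_matrices=False)[2]; n=V[2]*np.sign(V[2,2]); h=n@ce
        print(best,"n",np.round(n,3),"h",np.round(h,1),"c",np.round(ce,1),"long dir",round(np.arctan2(V[0,1],V[0,0])%np.pi,3)); L=L[~bI]
E
python3 - <<'E'
from h import *
planes(cam("wrist")); goto(F+.066*N+[0,0,.015],1.04)
planes(cam("side"))
E
```

```text
1220 n [-0.014 -0.018  1.   ] h 65.4 c [ 3.5 -1.4 65.5] long dir 2.473
617 n [-0.003 -0.002  1.   ] h 31.8 c [-1.7 -2.2 31.8] long dir 0.942
pos [ 0.5907 -0.2     0.2865] yaw 0.828 -> shift [0.0196 0.0156 0.2634] turn -0.0675 q6 -1.34 t 15.45
402 n [-0.615 -0.788  0.02 ] h 7.4 c [-7.6 -2.1 51.6] long dir 2.479
192 n [0.024 0.037 0.999] h 67.9 c [-5.   5.9 67.9] long dir 2.467
```

```bash
cat >> h.py <<'E'
def push(phi,off=.02,r=.042):
    e=-(np.cos(phi)*A+np.sin(phi)*B); t=np.sin(phi)*A-np.cos(phi)*B
    p=F+.030*N+r*e-off*t+[0,0,-.010]; return p,np.arctan2(t[1],t[0])-np.pi/2
E
python3 - <<'E'
from h import *
p,y=push(2.475,.032); print(p,y); goto(p+[0,0,.12],y,False); goto(p,y,False)
E
```

```text
[ 0.64807659 -0.16587338  0.15053947] 1.0162598704817727
pos [ 0.5906 -0.2     0.2864] yaw 0.816 -> shift [-0.046   0.1606  0.0397] turn -0.0638 q6 -1.33 t 15.5
pos [ 0.5906 -0.2     0.2864] yaw 0.816 -> shift [-0.0457  0.1606  0.3397] turn -0.0638 q6 -1.33 t 15.5
```

play_rows(
  plan=[
    [0, [-0.02, 0.08, 0], -0.03],
    [0, [-0.046, 0.16, 0], -0.064],
    [0, [-0.046, 0.16, 0.08], -0.064],
    [0, [-0.046, 0.16, 0.16], -0.064],
    [0, [-0.046, 0.16, 0.22], -0.064],
    [0, [-0.046, 0.16, 0.27], -0.064],
    [0, [-0.046, 0.16, 0.31], -0.064],
    [0, [-0.046, 0.16, 0.34], -0.064],
    [0, [-0.046, 0.16, 0.34], -0.064],
  ],
)

```text
time_s: 16.4
eef_pos: [0.6469, -0.1658, 0.1479]
eef_rot: [-0.001, 0.276, 0.961, 0.0]
wrist_force: [-0.6, 0.1, 0.8]
opening: 0.003
grasp_force: 0.0
```

Run:
```python
from h import *
for ph in (2.475,2.6,2.7,2.8,2.9,3.0,3.1): p,y=push(ph); goto(p,y,False)
```

```text
pos [ 0.6469 -0.1658  0.1479] yaw 1.012 -> shift [0.025  0.0012 0.0053] turn -0.0014 q6 -1.44 t 16.4
pos [ 0.6469 -0.1658  0.1479] yaw 1.012 -> shift [0.0381 0.0063 0.0089] turn -0.0429 q6 -1.44 t 16.4
pos [ 0.6469 -0.1658  0.1479] yaw 1.012 -> shift [0.0488 0.0092 0.0124] turn -0.0771 q6 -1.44 t 16.4
pos [ 0.6469 -0.1658  0.1479] yaw 1.012 -> shift [0.0596 0.011  0.0163] turn -0.1122 q6 -1.44 t 16.4
pos [ 0.6469 -0.1658  0.1479] yaw 1.012 -> shift [0.0704 0.0117 0.0207] turn -0.1479 q6 -1.44 t 16.4
pos [ 0.6469 -0.1658  0.1479] yaw 1.012 -> shift [0.081  0.0113 0.0254] turn -0.1842 q6 -1.44 t 16.4
pos [ 0.6469 -0.1658  0.1479] yaw 1.012 -> shift [0.0914 0.0098 0.0304] turn -0.2209 q6 -1.44 t 16.4
```

play_rows(
  plan=[
    [0, [0.025, 0.001, 0.005], 0],
    [0, [0.032, 0.004, 0.007], -0.02],
    [0, [0.038, 0.006, 0.009], -0.043],
    [0, [0.044, 0.008, 0.011], -0.06],
    [0, [0.049, 0.009, 0.012], -0.077],
    [0, [0.054, 0.01, 0.014], -0.094],
    [0, [0.06, 0.011, 0.016], -0.112],
    [0, [0.06, 0.011, 0.016], -0.112],
  ],
)

```text
time_s: 17.2
eef_pos: [0.6315, -0.1497, 0.1459]
eef_rot: [0.003, 0.103, 0.995, -0.001]
wrist_force: [3.7, 0.3, 1.6]
opening: -0.001
grasp_force: 2.0
```

Run:
```python
from h import *
planes(cam("wrist"))
for ph in (2.8,2.9,3.0,3.1,3.2,3.3): p,y=push(ph); goto(p,y,False)
```

```text
5447 n [-0.011  0.013  1.   ] h 66.1 c [ 4.4 -0.8 66.2] long dir 2.683
2121 n [0.    0.029 1.   ] h 32.3 c [-1.5 -5.4 32.5] long dir 1.091
pos [ 0.6314 -0.1497  0.1457] yaw 1.363 -> shift [ 0.006  -0.0005  0.0107] turn -0.0003 q6 -1.78 t 17.25
pos [ 0.6314 -0.1497  0.1457] yaw 1.363 -> shift [0.0159 0.0039 0.0149] turn -0.036 q6 -1.78 t 17.25
pos [ 0.6314 -0.1497  0.1457] yaw 1.363 -> shift [0.026  0.0072 0.0196] turn -0.0723 q6 -1.78 t 17.25
pos [ 0.6314 -0.1497  0.1457] yaw 1.363 -> shift [0.0363 0.0094 0.0245] turn -0.109 q6 -1.78 t 17.25
pos [ 0.6314 -0.1497  0.1457] yaw 1.363 -> shift [0.0467 0.0104 0.0297] turn -0.1457 q6 -1.78 t 17.25
pos [ 0.6314 -0.1497  0.1457] yaw 1.363 -> shift [0.0569 0.0104 0.0352] turn -0.1823 q6 -1.78 t 17.25
```

Turning cleanly now at about 4 N, with the handle flat. Continuing.

play_rows(
  plan=[
    [0, [0.01, 0.001, 0.01], -0.015],
    [0, [0.016, 0.004, 0.013], -0.035],
    [0, [0.021, 0.006, 0.017], -0.053],
    [0, [0.026, 0.007, 0.02], -0.072],
    [0, [0.031, 0.008, 0.022], -0.09],
    [0, [0.036, 0.009, 0.024], -0.109],
    [0, [0.042, 0.01, 0.027], -0.127],
    [0, [0.047, 0.01, 0.03], -0.145],
    [0, [0.047, 0.01, 0.03], -0.145],
  ],
)

```text
time_s: 18.15
eef_pos: [0.6127, -0.1418, 0.1322]
eef_rot: [0.001, -0.124, 0.992, -0.0]
wrist_force: [3.8, 0.1, 1.2]
opening: 0.001
grasp_force: 1.8
```

Run:
```python
from h import *
planes(cam("wrist"))
for ph in (3.2,3.3,3.4,3.5): p,y=push(ph); goto(p,y,False)
```

```text
7275 n [-0.01   0.004  1.   ] h 66.1 c [-0.3  1.1 66.1] long dir 0.05
3176 n [ 0.049 -0.997  0.059] h 9.8 c [ 0.2 -6.8 50.2] long dir 0.049
pos [ 0.6126 -0.1418  0.1321] yaw 1.818 -> shift [-0.0034 -0.0008 -0.0041] turn -0.0011 q6 -2.23 t 18.2
pos [ 0.6126 -0.1418  0.1321] yaw 1.818 -> shift [0.0059 0.0037 0.0014] turn -0.0377 q6 -2.23 t 18.2
pos [ 0.6126 -0.1418  0.1321] yaw 1.818 -> shift [0.0155 0.007  0.007 ] turn -0.0739 q6 -2.23 t 18.2
pos [ 0.6126 -0.1418  0.1321] yaw 1.818 -> shift [0.0253 0.0092 0.0128] turn -0.1096 q6 -2.23 t 18.2
```

play_rows(
  plan=[
    [0, [0.006, 0.003, 0.004], -0.02],
    [0, [0.01, 0.005, 0.006], -0.035],
    [0, [0.01, 0.005, 0.006], -0.035],
  ],
)

```text
time_s: 18.5
eef_pos: [0.6082, -0.141, 0.1294]
eef_rot: [0.001, -0.178, 0.984, -0.0]
wrist_force: [3.5, 1.3, 2.0]
opening: -0.002
grasp_force: 1.9
```

Run:
```python
from h import *
planes(cam("wrist")); print(get_obs()["wrist_force"])
```

```text
7767 n [-0.01   0.002  1.   ] h 66.1 c [-1.8  0.8 66.1] long dir 0.161
3161 n [ 0.159 -0.985  0.061] h 9.9 c [ 0.3 -6.9 50.5] long dir 0.16
[3.72534109 0.52748017 1.21129048]
```

play_rows(
  plan=[
    [0, [0.005, 0.001, 0.003], -0.015],
    [0, [0.01, 0.002, 0.006], -0.03],
    [0, [0.01, 0.002, 0.006], -0.03],
  ],
)

```text
time_s: 18.85
eef_pos: [0.6067, -0.1406, 0.1286]
eef_rot: [0.003, -0.224, 0.975, -0.0]
wrist_force: [10.1, 6.1, 6.0]
opening: 0.003
grasp_force: 5.6
```

Run:
```python
from h import *
planes(cam("wrist"));print(get_obs()["wrist_force"])
```

```text
8005 n [-0.012  0.024  1.   ] h 66.1 c [-2.8  1.2 66.1] long dir 0.181
3328 n [ 0.179 -0.981  0.067] h 9.8 c [-0.8 -6.7 50.6] long dir 0.18
[10.31641735  6.74799329  5.55686994]
```

The force rose to 12 N and the bar stopped at 0.18 rad past level, so this is the end stop. Now I'll let go and check.

play_rows(
  plan=[
    [0, [-0.02, 0, 0], 0],
    [0, [-0.05, 0, 0], 0],
    [0, [-0.05, 0, -0.1], 0],
    [0, [-0.05, 0, -0.2], 0],
    [0, [-0.05, 0, -0.3], 0],
    [0, [-0.02, -0.1, -0.4], 0],
    [0, [0, -0.15, -0.42], 0],
    [0, [0, -0.15, -0.42], 0],
  ],
)

```text
time_s: 19.7
eef_pos: [0.6309, -0.1992, 0.2969]
eef_rot: [0.001, -0.223, 0.975, -0.002]
wrist_force: [0.5, 0.3, 0.4]
opening: -0.002
grasp_force: 0.0
```

Run:
```python
from h import *
c=cam("wrist"); planes(c); planes(cam("side"))
im=np.vstack([cv2.resize(c["image"],(400,300)),cv2.resize(cam("side")["image"][160:310,240:440],(400,300))])
cv2.imwrite("pics/h.png",im[:,:,::-1])
goto(F+.066*N+[0,0,.015])
```

```text
1318 n [ 0.141 -0.988  0.061] h 9.8 c [ 0.1 -6.7 51.7] long dir 0.142
1019 n [-0.014  0.076  0.997] h 66.1 c [-1.4  1.8 66.1] long dir 0.141
208 n [-0.013  0.053  0.998] h 68.8 c [-5.3  1.8 68.7] long dir 0.149
136 n [-0.045  0.044  0.998] h 34.7 c [-1.   3.  34.5] long dir 1.587
pos [ 0.6293 -0.1948  0.2926] yaw 2.023 -> shift [0.0846 0.0532 0.2789] turn 0.0 q6 -2.5 t 19.85
```

View pics/h.png

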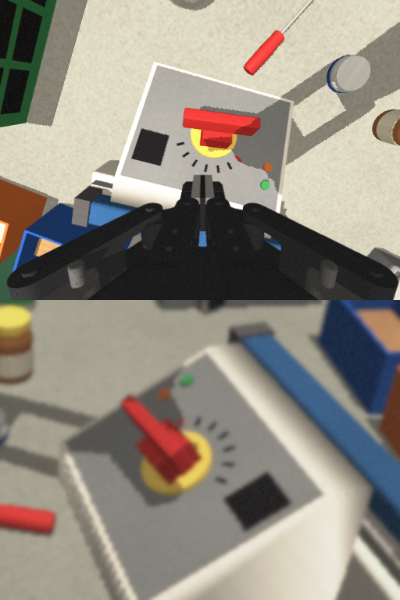

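Seen from above, the handle stands on the spindle with the bar nearly level, as at off. It leans about 4° in its play, so I'll press once more along the spindle axis.

Run:
```python
from h import *
T=np.array([.586,-.191,.170])
for k in (.03,.012,0,-.006): goto(T+k*N)
```

```text
pos [ 0.6293 -0.1948  0.2926] yaw 2.023 -> shift [0.129  0.0651 0.242 ] turn 0.0 q6 -2.5 t 19.85
pos [ 0.6293 -0.1948  0.2926] yaw 2.023 -> shift [0.1072 0.059  0.2809] turn 0.0 q6 -2.5 t 19.85
pos [ 0.6293 -0.1948  0.2926] yaw 2.023 -> shift [0.0927 0.0549 0.3068] turn 0.0 q6 -2.5 t 19.85
pos [ 0.6293 -0.1948  0.2926] yaw 2.023 -> shift [0.0854 0.0528 0.3198] turn 0.0 q6 -2.5 t 19.85
```

play_rows(
  plan=[
    [0, [0.06, 0.03, 0.05], 0],
    [0, [0.129, 0.065, 0.12], 0],
    [0, [0.129, 0.065, 0.2], 0],
    [0, [0.129, 0.065, 0.242], 0],
    [0, [0.118, 0.062, 0.262], 0],
    [0, [0.107, 0.059, 0.281], 0],
    [0, [0.1, 0.057, 0.294], 0],
    [0, [0.096, 0.056, 0.3], 0],
    [0, [0.096, 0.056, 0.3], 0],
  ],
)

```text
time_s: 20.75
eef_pos: [0.5862, -0.1921, 0.1746]
eef_rot: [0.0, -0.225, 0.974, -0.0]
wrist_force: [0.2, -0.6, -0.1]
opening: 0.001
grasp_force: 0.0
```

Not yet in contact; a further 3 mm steps along the axis.

play_rows(
  plan=[
    [0, [-0.004, -0.001, 0.0065], 0],
    [0, [-0.008, -0.002, 0.013], 0],
    [0, [-0.011, -0.003, 0.0195], 0],
    [0, [-0.011, -0.003, 0.0195], 0],
  ],
)

```text
time_s: 21.15
eef_pos: [0.5913, -0.1917, 0.1696]
eef_rot: [0.001, -0.225, 0.974, -0.001]
wrist_force: [-3.9, 2.4, 12.4]
opening: -0.002
grasp_force: 6.6
```

play_rows(
  plan=[
    [0, [-0.003, 0, 0.005], 0],
    [0, [-0.003, 0, 0.005], 0],
    [0, [0.02, 0.006, -0.045], 0],
    [0, [0.04, 0.01, -0.1], 0],
    [0, [0.04, 0.01, -0.2], 0],
    [0, [-0.04, -0.1, -0.3], 0],
    [0, [-0.04, -0.1, -0.33], 0],
    [0, [-0.04, -0.1, -0.33], 0],
  ],
)

```text
time_s: 21.95
eef_pos: [0.6248, -0.2222, 0.3031]
eef_rot: [0.003, -0.224, 0.974, -0.003]
wrist_force: [0.5, -0.3, 0.2]
opening: 0.002
grasp_force: 0.0
```

Run:
```python
from h import *
c=cam("wrist"); planes(c); s=cam("side"); planes(s)
for l in ["food_can","jar","screwdriver","tape_roll","fish_tin"]:
    for d in masks_of(s,l)[:1]: print(l,np.round(np.median(pts(s,d["mask"])[0],0),3))
cv2.imwrite("pics/i.png",np.hstack([cv2.resize(cam(n)["image"][y-45:y+30,x-50:x+50],(400,300),interpolation=2) for n,(x,y) in dict(scene=(176,193),side=(327,236)).items()])[:,:,::-1])
```

```text
1114 n [-0.003 -0.032  0.999] h 65.4 c [-1.1 -1.  65.4] long dir 0.143
911 n [ 0.142 -0.99   0.022] h 9.3 c [ 0.1 -8.3 48.5] long dir 0.143
200 n [-0.01  -0.017  1.   ] h 68.0 c [-5.9 -0.3 68. ] long dir 0.143
131 n [-0.002  0.011  1.   ] h 33.8 c [-2.2  3.4 33.8] long dir 1.938
food_can [0.476 0.326 0.068]
jar [0.46  0.127 0.063]
screwdriver [ 0.45  -0.162  0.021]
tape_roll [ 0.404 -0.356  0.039]
fish_tin [ 0.419 -0.009  0.03 ]
```

View pics/i.png

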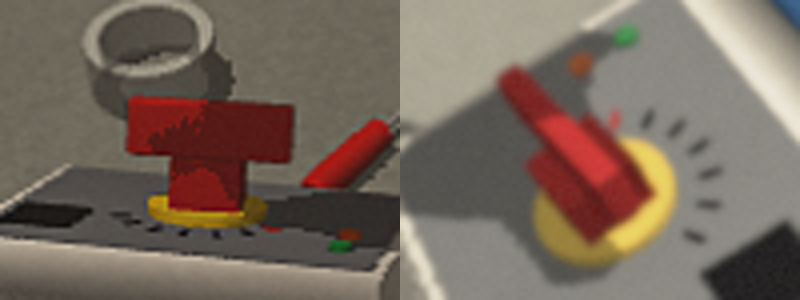

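The handle sits flat on the disc with its bar top 65–68 mm above it. The spindle is at its stop, the bystanders haven't moved and the arm is clear.

```bash
python3 -c "
from bench import *
print(hand_in())"
```

```text
the job is handed in; nothing more can be done
None
```

I pushed the handle home on the spindle, turned it anticlockwise to its end stop (off), let go and handed the job in at about 22 s; it tipped and lifted about 6 mm on the first turning try and was reseated, and the other goods were not moved.

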